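# Make up two sneaker-workshop job trays from the stock

## Robot

A 7-joint arm with a two-finger parallel gripper is mounted at the origin on the work surface. World frame = base frame: x ahead of the robot, y to its left, z up, the work surface at z = 0. Lengths are in m, angles in rad, forces in N, time in s.
With the tool pointing down it reaches from about 0.425 to 1.025 m from the base axis. Payload 3.6 kg.
Tool frame: the origin (TCP) lies on the centre line of the jaws, within the pads' length; the fingertips stand 17 mm ahead of it and the grasp point (between the pads) lies 2 mm behind it; z points along the fingers, y is the direction in which the jaws open and shut (so a half turn about z gives the same grasp; the last joint's range is limited). The gripper opens to 85 mm and grips with 20 to 120 N. Pads are 22 mm wide; open, the fingers measure 114 mm over their backs; the gripper's body (76 mm by 85 mm) begins 54 mm behind the grasp point. The pads swing forward as they close: fully open they stand 13 mm farther back than shut.
Start: joints at [-0.093, 0.591, 0.048, 1.609, -0.033, 0.943, -0.034], TCP at [0.725, 0, 0.248] pointing down, gripper open.
Joint ranges: [-2.69, 2.69], [-0.47, 2.24], [-1.27, 1.36], [0.19, 2.51], [-1.53, 4.68], [0.08, 2.07], [-3.09, 3.09]. Speed limits (rad/s): [2.57, 2.57, 3.14, 3.14, 3.14, 3.14, 3.14].

## Interface

Orientations are given as a unit quaternion [w, x, y, z].
In Python, from workcell import observe, vision, r gives the robot as it stands.
- The arm moves only by the tool send_rows, never from a script. Its argument "rows" is a list that holds one entry, the list of rows, each a list of 4 numbers: the shift along the tool's x, y, z in mm, then the turn about the tool's z in degrees. In form: [[[tx, ty, tz, roll], ...]]. A call has exactly 5 rows; each row is the pose to reach, as a shift and turn from the pose commanded when the call began, along the tool's axes at that moment; what a row does not reach only later rows make up. A row lasts 1/8 s, in which the tool goes at most 62.5 mm and 10.7 degrees, less where a joint would pass 70% of its speed; a pose out of reach is approached as far as the arm can. A call with a gripper value outside its range is refused whole. "hand" is the opening, from 0 (shut) to 1 (fully open), set as the call begins (left out, the last holds). The fingers move at their own pace and stop on an object; "squeeze" is the grip in N (left out, the last holds). Time passes only in rows, so rows that repeat a pose let the fingers close, or fill a call up. It gives the time, the measured TCP pose, the force and the opening at its end, in the units of the state.
- observe(): the state, without advancing time (a new reading comes with each control period).
- vision.camera(name): name is "scene" or "side" or "wrist"; returns a dict with "pixels" (480x640x3 uint8, red, green, blue), "z_map" (480x640 float32, m along the optical axis (not along the pixel's ray), 0 where there is no reading), "mtx" (3x3 intrinsics, pixels), "rvec" (rotation vector, rad) and "tvec" (3), from world to camera coordinates, as OpenCV has them. Camera axes: x right, y down, z forward; pixel columns grow to the right and rows downward; lengths in m; the calibration is good to about 2 mm. A picture is of the moment at which its call begins.
- r.finish_job(): hands the job in, once; it reports no verdict.
The state is a dict: "clock": time; "qpos": joint angles; "dq": joint speeds; "tau": joint torques, N m; "tool_pos": TCP position; "orientation": TCP orientation; "contact_force": force on the tool from outside, world axes, zero at the start; "wrist_torque": the same for the moment, N m; "finger_gap": finger opening in m.
Only numpy, scipy, OpenCV 4.12 (cv2) and the standard library are available. Lean on these libraries where they do the work, as an engineer would, in place of code of your own. Each camera call takes 0.05 s, during which the arm holds its last target. There are 200 camera calls.

## Task

Make up the two job trays from the stock on the bench: the orange tray, for the eyelet job, gets the steel setting die, the eyelet setter with the black hexagonal grip and the tin of brass eyelets; the green tray, for repainting the red stripe, gets the bottle of red paint and the flat brush. Lay the setter and the brush lengthwise in the long compartment of their tray and stand the other things upright in the square compartments, one to a compartment and flat on its floor. Leave the blue and yellow paint and the tin of black eyelets standing where they are.

Things in the scene. Friction and masses are not known exactly. Their poses are not given: they have to be found in the camera images.
- tray_orange: Orange kit tray, fixed, 128 (x) by 144 (y) mm, origin: centre of its underside, z up, x roughly away from the robot. Floor 3 mm thick; walls 4 mm thick, only 12 mm high over the bench. One long compartment, 50 (x) by 136 (y) mm inside, centred at x = +35, y = 0 mm; two square ones, 66 by 66 mm inside, centred at x = -27, y = +35 and -35 mm. Empty at the start.
- tray_green: Green kit tray, fixed, 128 (x) by 144 (y) mm, origin: centre of its underside, z up, x roughly away from the robot. Floor 3 mm thick; walls 4 mm thick, only 12 mm high over the bench. One long compartment, 50 (x) by 136 (y) mm inside, centred at x = +35, y = 0 mm; two square ones, 66 by 66 mm inside, centred at x = -27, y = +35 and -35 mm. Empty at the start.
- die: steel eyelet-setting die, standing: a round foot flange 44 mm in diameter and 9 mm high with a post 26 mm in diameter on it, up to 30 mm height, its top face dished. Loose, about 190 g. Origin: centre of its underside, z up. Best gripped by the post.
- setter: hand eyelet setter lying on a flat: black hexagonal grip, 22 mm across flats (25 mm across corners in the horizontal direction, 22 mm high) and 70 mm long, with a steel shank and nose towards +x and a 6 mm steel cap at the other end; 115 mm long overall, from x = -41 to +74 mm. Loose, about 120 g. Origin: on its long axis at the middle of the grip, 11 mm above what it lies on; x along its length.
- tin_brass: round aluminium screw tin, 46 mm in diameter, 30 mm high, its lid's window showing brass-coloured eyelets, standing flat. Loose, about 70 g. Origin: centre of its underside, z up. Belongs in the orange tray.
- paint_red: 30 ml paint bottle with cap, all red but for a pale paper band round it, standing upright: body 34 mm in diameter up to 36 mm, then a shoulder, then a cap 23 mm in diameter from 45 to 65 mm height. Loose, about 55 g. Origin: centre of its underside, z up. Belongs in the green tray.
- brush: flat brush lying flat: wooden handle 24 mm wide and 20 mm high from x = -37 to +29 mm with a thinner butt end behind it, steel ferrule 28 mm wide, pale bristles; 122 mm long overall, from x = -51 to +71 mm. Loose, about 45 g. Origin: on its long axis in the handle, 10 mm above what it lies on; x along its length towards the bristles.
- paint_blue: 30 ml paint bottle with cap, all blue but for a pale paper band round it, standing upright: body 34 mm in diameter up to 36 mm, then a shoulder, then a cap 23 mm in diameter from 45 to 65 mm height. Loose, about 55 g. Origin: centre of its underside, z up. Not wanted: must stay where it stands (within 30 mm).
- paint_yellow: 30 ml paint bottle with cap, all yellow but for a pale paper band round it, standing upright: body 34 mm in diameter up to 36 mm, then a shoulder, then a cap 23 mm in diameter from 45 to 65 mm height. Loose, about 55 g. Origin: centre of its underside, z up. Not wanted: must stay where it stands (within 30 mm).
- tin_black: round aluminium screw tin, 46 mm in diameter, 30 mm high, its lid's window showing black eyelets, standing flat. Loose, about 70 g. Origin: centre of its underside, z up. Not wanted: must stay where it stands (within 30 mm).
Mind the look-alikes: they are no part of the job. Of the things shaped like the tray_green, the green one is meant.

How it is judged:
At the end, for the whole second after the job is handed in: Upright (7 deg) on the floor of square bins: die and brass tin (orange tray), red paint (green tray). Flat on the floor of long bins, within 20 deg of lengthwise: setter (orange), brush (green). Blue and yellow paint and black tin upright within 30 mm of their starts. All at rest (x of die in the frame of tray_orange between -0.06 and 0.006 m and (y of die in the frame of tray_orange between 0.002 and 0.068 m or y of die in the frame of tray_orange between -0.068 and -0.002 m) and z of die in the frame of tray_orange between -0.002 and 0.007 m and angle between each of die, tin_brass, paint_red's own z axis and vertical below 0.12 rad and linear speed of each of die, tin_brass, setter, paint_red, brush, paint_blue, paint_yellow, tin_black below 0.02 m/s and angular speed of each of die, tin_brass, setter, paint_red, brush, paint_blue, paint_yellow, tin_black below 0.3 rad/s and x of tin_brass in the frame of tray_orange between -0.06 and 0.006 m and (y of tin_brass in the frame of tray_orange between 0.002 and 0.068 m or y of tin_brass in the frame of tray_orange between -0.068 and -0.002 m) and z of tin_brass in the frame of tray_orange between -0.002 and 0.007 m and x of setter in the frame of tray_orange between 0.012 and 0.058 m and y of setter in the frame of tray_orange between -0.05 and 0.05 m and height (world z) of each of setter, brush below 0.019 m and angle between setter's own x axis and vertical between 1.5 and 1.64 rad and angle between the x axis of setter and the y axis of tray_orange, either way round below 0.35 rad and x of paint_red in the frame of tray_green between -0.06 and 0.006 m and (y of paint_red in the frame of tray_green between 0.002 and 0.068 m or y of paint_red in the frame of tray_green between -0.068 and -0.002 m) and z of paint_red in the frame of tray_green between -0.002 and 0.007 m and x of brush in the frame of tray_green between 0.012 and 0.058 m and y of brush in the frame of tray_green between -0.05 and 0.05 m and angle between brush's own x axis and vertical between 1.5 and 1.64 rad and angle between the x axis of brush and the y axis of tray_green, either way round below 0.35 rad and not (distance of paint_blue from where it was at the start of the episode above 0.03 m or angle between paint_blue's own z axis and vertical above 0.5 rad) and not (distance of paint_yellow from where it was at the start of the episode above 0.03 m or angle between paint_yellow's own z axis and vertical above 0.5 rad) and not (distance of tin_black from where it was at the start of the episode above 0.03 m or angle between tin_black's own z axis and vertical above 0.5 rad)); the robot touches nothing.
It fails at once if the blue paint is knocked over or shifted more than 30 mm (distance of paint_blue from where it was at the start of the episode above 0.03 m or angle between paint_blue's own z axis and vertical above 0.5 rad).
It fails at once if the yellow paint is knocked over or shifted more than 30 mm (distance of paint_yellow from where it was at the start of the episode above 0.03 m or angle between paint_yellow's own z axis and vertical above 0.5 rad).
It fails at once if the tin of black eyelets is knocked over or shifted more than 30 mm (distance of tin_black from where it was at the start of the episode above 0.03 m or angle between tin_black's own z axis and vertical above 0.5 rad).
It also fails if it takes over 106 s, if anything falls off the work surface, if the arm or the gripper's body presses on something with over 40 N, if the wrist force passes 120 N, or if a joint passes its speed limit or range.

## Working session

There is one attempt and no reset: what is moved stays moved. The work goes in short steps, Python scripts to look and compute and a tool call to move; the robot and the scene stay as the last step left them, time stands still between calls to the robot, and variables do not carry over. Pictures are saved under pics/ and viewed, about 12 in all and at most 16, crops included, and the job is handed in when it is done.

Besides the shell and the picture viewer there is one more tool, called after "Emit:" in YAML: its name, and indented under it one key for each argument. send_rows: Moves the arm, as the interface text tells. Its arguments: {"type":"object","properties":{"rows":{"type":"array","items":{"type":"array","items":{"type":"array","items":{"type":"number"}}}},"hand":{"type":"number"},"squeeze":{"type":"number"}},"required":["rows"]}

```bash
mkdir -p pics; cat > h.py <<'E'
import numpy as np, cv2, json
from workcell import observe, vision, r
def cam(n, save=None):
    c=vision.camera(n); 
    if save: cv2.imwrite(f'pics/{save}.png', c['pixels'][:,:,::-1])
    np.savez(f'/tmp/{n}.npz', **c); return c
def pts(c):
    R=cv2.Rodrigues(np.array(c['rvec'],float))[0]; t=np.array(c['tvec'],float).ravel(); K=np.array(c['mtx'])
    v,u=np.mgrid[:480,:640]; z=c['z_map']
    P=np.stack([(u-K[0,2])/K[0,0]*z,(v-K[1,2])/K[1,1]*z,z],-1)
    return (P-t)@R
def ray(c,uv,h):
    R=cv2.Rodrigues(np.array(c['rvec'],float))[0]; t=np.array(c['tvec'],float).ravel(); K=np.array(c['mtx'])
    uv=np.atleast_2d(uv).astype(float); d=np.c_[(uv[:,0]-K[0,2])/K[0,0],(uv[:,1]-K[1,2])/K[1,1],np.ones(len(uv))]@R
    o=-R.T@t; s=(h-o[2])/d[:,2]; return o+s[:,None]*d
E
python3 - <<'E'
from h import *
for n in('scene','side'):
    c=cam(n,n+'1'); print(n,(-cv2.Rodrigues(np.array(c['rvec'],float))[0].T@np.array(c['tvec']).ravel()).round(3), (c['z_map']>0).mean())
s=observe(); print({k:np.round(v,3) for k,v in s.items()})
E
```

```text
scene [ 1.055 -0.301  0.663] 0.9960970052083333
side [0.399 0.524 0.627] 0.9960319010416666
{'clock': np.float64(0.1), 'qpos': array([-0.093,  0.592,  0.048,  1.61 , -0.033,  0.943, -0.034]), 'dq': array([ 0.001, -0.001,  0.001, -0.004, -0.001,  0.001,  0.001]), 'tau': array([ 4.0000e-03, -5.5000e+01,  1.5530e+00, -1.9883e+01,  1.0000e-02,
        4.0000e-03,  0.0000e+00]), 'tool_pos': array([0.724, 0.   , 0.247]), 'orientation': array([-0.001,  0.707,  0.707, -0.001]), 'contact_force': array([0.644, 0.698, 0.561]), 'wrist_torque': array([ 0.064,  0.05 , -0.047]), 'finger_gap': np.float64(0.086)}
```

View pics/scene1.png

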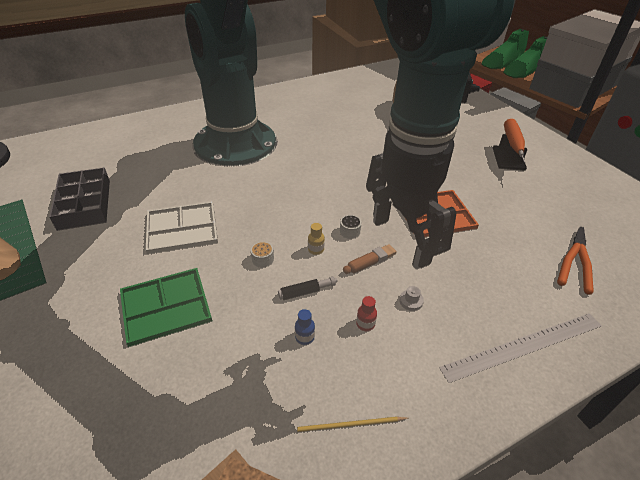

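View pics/side1.png

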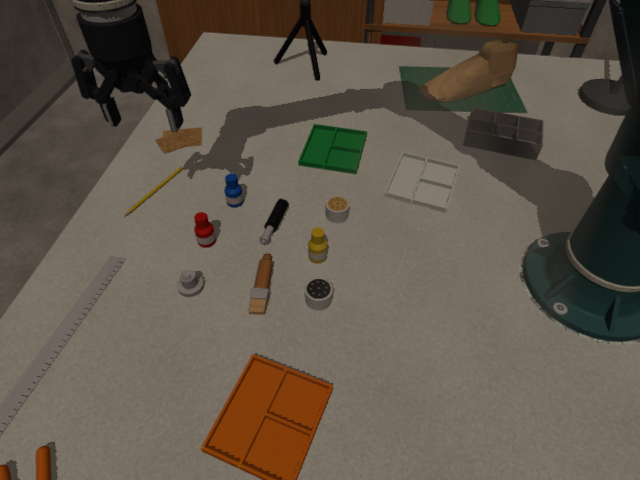

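Scene view: brass tin (262,254), yellow (316,238), black tin (350,226), brush (370,260), setter (305,289), die (411,297), red (367,312), blue (304,326), green tray (165,306), and orange tray (445,212) partly hidden by the arm. The side view shows all of them clear of the arm. Next I measure from both views.

```bash
cat > m.py <<'E'
from h import *
def load(n): return dict(np.load(f'/tmp/{n}.npz'))
def comps(n, lo=.006, hi=.075, box=(.40,1.0,-.45,.45)):
    c=load(n); P=pts(c); m=((P[...,2]>lo)&(P[...,2]<hi)&(c['z_map']>0)&(P[...,0]>box[0])&(P[...,0]<box[1])&(P[...,1]>box[2])&(P[...,1]<box[3])).astype(np.uint8)
    k,l,st,ce=cv2.connectedComponentsWithStats(m); out=[]
    for i in range(1,k):
        if st[i,4]<60: continue
        q=P[l==i]; (cx,cy),(w,h),a=cv2.minAreaRect((q[:,:2]*1000).astype(np.float32))
        out.append(([round(cx),round(cy)],[round(w),round(h)],round(a),round(np.percentile(q[:,2],98)*1000,1),ce[i].round().tolist(),c['pixels'][l==i].mean(0).round().tolist()))
    return out
E
python3 - <<'E'
from m import *
for n in('scene','side'):
    print(n); P=pts(load(n)); 
    for o in comps(n): print(*o)
# trays by colour
for n in('scene','side'):
    c=load(n); P=pts(c); hsv=cv2.cvtColor(c['pixels'],cv2.COLOR_RGB2HSV)
    for nm,a,b in(('green',(55,120,60),(80,255,255)),('orange',(5,150,90),(14,255,255))):
        m=cv2.inRange(hsv,a,b)>0; m&=(P[...,2]<.03)&(P[...,2]>-.01)&(P[...,0]<.95)&(P[...,0]>.4)&(c['z_map']>0)
        k,l,st,ce=cv2.connectedComponentsWithStats(m.astype(np.uint8)); i=1+st[1:,4].argmax(); q=P[l==i]
        (x,y),wh,a=cv2.minAreaRect((q[:,:2]*1000).astype(np.float32)); 
        print(n,nm,round(x),round(y),np.round(wh),round(a,1),'z',np.percentile(q[:,2],[2,50,98]).round(4))
E
```

```text
scene
[505, 346] [58, 131] 74 13.2 [461.0, 210.0] [130.0, 75.0, 51.0]
[457, 99] [45, 47] 63 32.4 [350.0, 225.0] [94.0, 87.0, 80.0]
[474, 7] [33, 29] 64 65.5 [316.0, 238.0] [118.0, 100.0, 68.0]
[450, -102] [44, 46] 63 32.6 [262.0, 253.0] [138.0, 117.0, 94.0]
[553, 86] [29, 122] 3 21.0 [370.0, 259.0] [128.0, 100.0, 80.0]
[755, 417] [17, 84] 32 17.5 [564.0, 271.0] [150.0, 80.0, 49.0]
[478, -306] [144, 132] 85 13.2 [162.0, 306.0] [58.0, 92.0, 59.0]
[797, 432] [16, 60] 42 18.0 [588.0, 282.0] [138.0, 73.0, 44.0]
[567, -57] [115, 25] 78 23.0 [305.0, 288.0] [80.0, 73.0, 68.0]
[676, 102] [43, 37] 45 30.9 [412.0, 297.0] [128.0, 118.0, 110.0]
[680, 0] [33, 30] 72 65.9 [367.0, 313.0] [111.0, 67.0, 61.0]
[656, -109] [33, 28] 72 65.7 [304.0, 327.0] [71.0, 74.0, 90.0]
side
[477, -306] [150, 128] 85 13.5 [334.0, 148.0] [22.0, 64.0, 29.0]
[650, -103] [33, 30] 31 66.0 [233.0, 190.0] [30.0, 45.0, 68.0]
[447, -101] [44, 47] 9 32.5 [336.0, 208.0] [100.0, 84.0, 61.0]
[563, -56] [118, 27] 83 23.4 [274.0, 220.0] [39.0, 35.0, 33.0]
[674, 5] [33, 30] 46 65.6 [203.0, 230.0] [87.0, 26.0, 22.0]
[469, 13] [32, 29] 7 65.8 [317.0, 245.0] [98.0, 79.0, 30.0]
[552, 87] [28, 121] 5 21.0 [261.0, 286.0] [98.0, 71.0, 48.0]
[670, 107] [43, 37] 35 30.7 [189.0, 282.0] [91.0, 84.0, 78.0]
[455, 99] [45, 47] 30 32.9 [318.0, 293.0] [64.0, 59.0, 54.0]
[493, 302] [145, 128] 76 13.9 [267.0, 418.0] [117.0, 55.0, 11.0]
[761, 402] [15, 44] 31 18.5 [43.0, 463.0] [108.0, 50.0, 9.0]
[802, 419] [8, 22] 41 17.7 [4.0, 472.0] [95.0, 41.0, 6.0]
scene green 469 -375 [ 26. 130.] 73.5 z [0.009  0.0115 0.0128]
scene orange 754 448 [ 61. 134.] 38.9 z [0.0106 0.015  0.0178]
side green 476 -306 [148. 126.] 84.8 z [0.0003 0.0028 0.0127]
side orange 493 299 [151. 131.] 75.9 z [0.0006 0.0031 0.013 ]
```

```bash
cat > plan.py <<'E'
import numpy as np, sys
def plan(start, wps, tag, step=50):
    """poses x,y,z mm, roll deg (world yaw of tool = -roll); prints calls of 5 rows"""
    path=[]; p=np.array(start,float)
    for w in wps:
        w=np.array(w[:4],float); d=np.linalg.norm((w-p)[:3]); st=step if w[2]>=70 and p[2]>=70 else 32
        n=max(1,int(np.ceil(max(d/st,abs(w[3]-p[3])/9)))); path+=[p+(w-p)*k/n for k in range(1,n+1)]; p=w
    while len(path)%5: path.append(path[-1])
    s=np.array(start,float); print(tag)
    for i in range(0,len(path),5):
        a=np.radians(-s[3]); ex=np.array([-np.sin(a),np.cos(a)]); ey=np.array([np.cos(a),np.sin(a)]); rows=[]
        for q in path[i:i+5]:
            d=q-s; rows.append([round(float(d[:2]@ex)),round(float(d[:2]@ey)),round(-float(d[2])),round(float(d[3]))])
        print([rows]); r=np.array(rows[-1],float); s=np.r_[s[:2]+r[0]*ex+r[1]*ey, s[2]-r[2], s[3]+r[3]]
    print('end',s.round(1).tolist()); return s
E
python3 - <<'E'
from plan import *
H=140; s=np.array([725,0,248,0.])
def job(s,n,pk,pl):
    s=plan(s,[(*pk[:2],H,pk[3]),pk],n+' approach')
    s=plan(s,[(*pk[:2],H,pk[3]),(*pl[:2],H,pl[3]),pl],n+' carry')
    return plan(s,[(*pl[:2],H,pl[3])],n+' up')
s=job(s,'setter',(564,-60,25,9),(526,289,29,14))
s=job(s,'die',(673,104,30,0),(475,342,34,14))
s=job(s,'tin',(448,-101,28,0),(458,275,32,14))
s=job(s,'red',(676,3,30,0),(453,-269,34,5))
s=job(s,'brush',(552,87,25,-4),(512,-309,29,5))
E
```

```text
setter approach
[[[-12, -32, 22, 2], [-24, -64, 43, 4], [-36, -97, 65, 5], [-48, -129, 86, 7], [-60, -161, 108, 9]]]
[[[0, 0, 29, 0], [0, 0, 58, 0], [0, 0, 86, 0], [0, 0, 115, 0], [0, 0, 115, 0]]]
end [564.0, -60.0, 25.0, 9.0]
setter carry
[[[0, 0, -29, 0], [0, 0, -58, 0], [0, 0, -86, 0], [0, 0, -115, 0], [42, -12, -115, 1]]]
[[[42, -12, 0, 0], [85, -24, 0, 1], [127, -36, 0, 2], [169, -49, 0, 2], [211, -61, 0, 3]]]
[[[41, -14, 0, 0], [83, -29, 0, 1], [83, -29, 28, 1], [83, -29, 56, 1], [83, -29, 83, 1]]]
[[[0, 0, 28, 0], [0, 0, 28, 0], [0, 0, 28, 0], [0, 0, 28, 0], [0, 0, 28, 0]]]
end [525.7, 289.1, 29.0, 14.0]
setter up
[[[0, 0, -28, 0], [0, 0, -56, 0], [0, 0, -83, 0], [0, 0, -111, 0], [0, 0, -111, 0]]]
end [525.7, 289.1, 140.0, 14.0]
die approach
[[[-29, 38, 0, -3], [-58, 75, 0, -6], [-86, 113, 0, -8], [-115, 150, 0, -11], [-144, 188, 0, -14]]]
[[[0, 0, 28, 0], [0, 0, 55, 0], [0, 0, 82, 0], [0, 0, 110, 0], [0, 0, 110, 0]]]
end [673.3, 103.9, 30.0, 0.0]
die carry
[[[0, 0, -28, 0], [0, 0, -55, 0], [0, 0, -82, 0], [0, 0, -110, 0], [34, -29, -110, 2]]]
[[[33, -29, 0, 2], [66, -58, 0, 4
[... 2091 characters left out ...]
7, 0, -2], [133, 40, 0, -3], [133, 40, 29, -3], [133, 40, 58, -3]]]
[[[0, 0, 28, 0], [0, 0, 57, 0], [0, 0, 57, 0], [0, 0, 57, 0], [0, 0, 57, 0]]]
end [552.3, 87.3, 25.0, -4.0]
brush carry
[[[0, 0, -29, 0], [0, 0, -58, 0], [0, 0, -86, 0], [0, 0, -115, 0], [-49, -9, -115, 1]]]
[[[-50, -7, 0, 1], [-99, -15, 0, 2], [-148, -23, 0, 4], [-197, -30, 0, 5], [-246, -38, 0, 6]]]
[[[-50, -2, 0, 1], [-100, -4, 0, 2], [-100, -4, 28, 2], [-100, -4, 56, 2], [-100, -4, 83, 2]]]
[[[0, 0, 28, 0], [0, 0, 28, 0], [0, 0, 28, 0], [0, 0, 28, 0], [0, 0, 28, 0]]]
end [512.4, -309.5, 29.0, 5.0]
brush up
[[[0, 0, -28, 0], [0, 0, -56, 0], [0, 0, -83, 0], [0, 0, -111, 0], [0, 0, -111, 0]]]
end [512.4, -309.5, 140.0, 5.0]
```

Emit:
send_rows:
  rows:
    - [[-12, -32, 22, 2], [-24, -64, 43, 4], [-36, -97, 65, 5], [-48, -129, 86, 7], [-60, -161, 108, 9]]
  hand: 0.65
  squeeze: 50

```text
clock: 0.72
tool_pos: [0.5627, -0.0603, 0.1396]
orientation: [-0.0, 0.761, 0.649, -0.0]
contact_force: [0.3, -0.0, 0.5]
finger_gap: 0.0553
```

```bash
python3 - <<'E'
from m import *
c=cam('wrist','w1')
for o in comps('wrist'): print(*o)
E
```

```text
[455, 82] [14, 41] 89 32.8 [85.0, 12.0] [89.0, 84.0, 78.0]
[555, 51] [24, 54] 4 21.5 [277.0, 43.0] [137.0, 94.0, 62.0]
[674, 1] [34, 29] 84 66.5 [517.0, 101.0] [142.0, 56.0, 50.0]
[473, 7] [29, 34] 3 66.5 [137.0, 150.0] [141.0, 115.0, 50.0]
[563, -57] [115, 25] 82 23.5 [323.0, 231.0] [76.0, 71.0, 66.0]
[650, -106] [34, 29] 35 66.3 [481.0, 294.0] [64.0, 82.0, 114.0]
[447, -100] [46, 40] 33 32.9 [159.0, 320.0] [158.0, 129.0, 92.0]
```

View pics/w1.png

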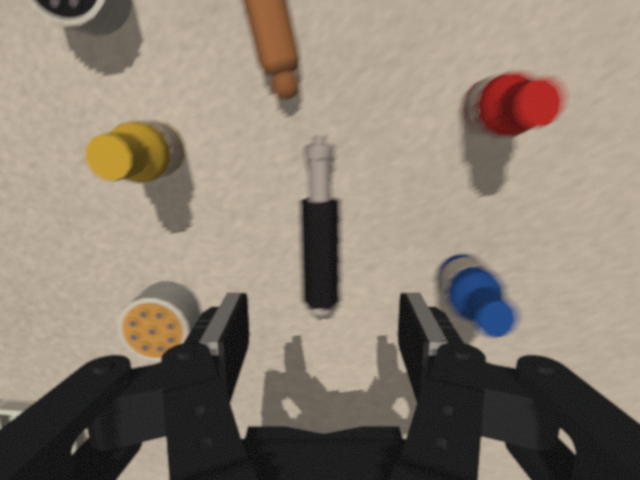

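The wrist view has the setter centred at (320,230), nose up and in line with the tool. All three views agree within about 4 mm, so I descend.

Emit:
send_rows:
  rows:
    - [[0, 0, 29, 0], [0, 0, 58, 0], [0, 0, 86, 0], [0, 0, 115, 0], [0, 0, 115, 0]]

```text
clock: 1.4
tool_pos: [0.5626, -0.0598, 0.0234]
orientation: [-0.002, 0.76, 0.65, -0.002]
contact_force: [-0.3, 0.7, -0.1]
finger_gap: 0.0555
```

Emit:
send_rows:
  rows:
    - [[0, 0, 0, 0], [0, 0, 0, 0], [0, 0, 0, 0], [0, 0, 0, 0], [0, 0, 0, 0]]
  hand: 0

```text
clock: 2.02
tool_pos: [0.5648, -0.06, 0.0267]
orientation: [0.001, 0.76, 0.649, 0.001]
contact_force: [-1.2, 0.1, 6.4]
finger_gap: 0.0228
```

Emit:
send_rows:
  rows:
    - [[0, 0, -15, 0], [0, 0, -30, 0], [0, 0, -40, 0], [0, 0, -40, 0], [0, 0, -40, 0]]

```text
clock: 2.65
tool_pos: [0.5638, -0.0599, 0.0653]
orientation: [-0.0, 0.76, 0.649, -0.0]
contact_force: [-1.0, -0.2, -1.3]
finger_gap: 0.0224
```

```bash
python3 - <<'E'
from m import *
c=cam('side','s2'); p=c['pixels'][120:320,170:370]; cv2.imwrite('pics/s2c.png',cv2.resize(p,None,fx=3,fy=3)[:,:,::-1])
E
```

```text
(no output)
```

View pics/s2c.png

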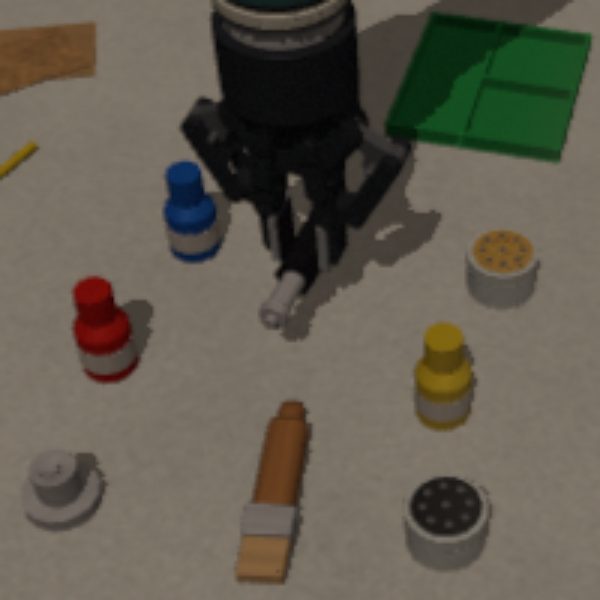

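The setter is lifted, but the 22.4 mm gap suggests it turned onto its flats in the grip. I'll measure its tilt and height.

```bash
python3 - <<'E'
from m import *
for n in('side','scene'):
    if n=='scene': cam('scene')
    c=load(n); P=pts(c); m=(np.abs(P[...,0]-.567)<.04)&(P[...,2]>.02)&(P[...,2]<.12)&(c['z_map']>0)
    for a,b in((-.13,-.11),(-.105,-.085),(-.085,-.065),(-.065,-.05),(-.05,-.04),(-.04,-.03),(-.03,-.02),(-.02,-.01),(-.01,0.003)):
        q=P[m&(P[...,1]>a)&(P[...,1]<b)]
        if len(q): print(n,a,len(q),np.percentile(q[:,2],[1,50,99]).round(4),np.median(q[:,0]).round(3))
E
```

```text
side -0.105 3 [0.0528 0.0555 0.0585] 0.568
side -0.085 151 [0.0525 0.0999 0.1191] 0.575
side -0.065 447 [0.0518 0.0863 0.1186] 0.576
side -0.05 341 [0.0487 0.0917 0.1192] 0.55
side -0.04 81 [0.0413 0.0552 0.1195] 0.562
side -0.03 34 [0.0476 0.055  0.0573] 0.567
side -0.02 31 [0.0475 0.0553 0.0579] 0.567
side -0.01 76 [0.0441 0.053  0.0589] 0.571
scene -0.13 32 [0.0404 0.0521 0.0591] 0.56
scene -0.105 149 [0.038  0.057  0.0615] 0.565
scene -0.085 364 [0.0417 0.0709 0.1192] 0.574
scene -0.065 78 [0.0477 0.0688 0.1182] 0.587
scene -0.05 23 [0.0426 0.0515 0.1183] 0.578
scene -0.04 14 [0.044  0.0507 0.0557] 0.574
scene -0.03 35 [0.0465 0.0534 0.0571] 0.575
scene -0.02 51 [0.0443 0.0537 0.0572] 0.576
scene -0.01 29 [0.0453 0.0535 0.0583] 0.577
```

Emit:
send_rows:
  rows:
    - [[0, 0, -25, 0], [0, 0, -50, 0], [42, -12, -60, 1], [84, -24, -60, 2], [127, -36, -60, 2]]

```text
clock: 3.38
tool_pos: [0.548, 0.0721, 0.1251]
orientation: [-0.0, 0.772, 0.636, -0.0]
contact_force: [1.3, -0.0, -0.3]
finger_gap: 0.022
```

```bash
python3 - <<'E'
from plan import *
a=np.radians(-9); s=np.array([564-127*np.sin(a)-36*np.cos(a), -60+127*np.cos(a)-36*np.sin(a),125,11]); print(s)
plan(s,[(526,289,115,14),(526,289,60,14),(526,289,34,14)],'x')
E
```

```text
[548.3103968  71.06806   125.         11.       ]
x
[[[42, -13, 2, 1], [84, -25, 4, 1], [126, -38, 6, 2], [168, -51, 8, 2], [210, -63, 10, 3]]]
[[[0, 0, 28, 0], [0, 0, 55, 0], [0, 0, 81, 0], [0, 0, 81, 0], [0, 0, 81, 0]]]
end [526.5, 289.2, 34.0, 14.0]
```

Emit:
send_rows:
  rows:
    - [[42, -13, 2, 1], [84, -25, 4, 1], [126, -38, 6, 2], [168, -51, 8, 2], [210, -63, 10, 3]]

```text
clock: 4.0
tool_pos: [0.5258, 0.2904, 0.1145]
orientation: [-0.0, 0.788, 0.616, -0.001]
contact_force: [1.0, -0.2, -1.8]
finger_gap: 0.0227
```

Emit:
send_rows:
  rows:
    - [[0, 0, 28, 0], [0, 0, 55, 0], [0, 0, 75, 0], [0, 0, 81, 0], [0, 0, 84, 0]]

```text
clock: 4.62
tool_pos: [0.5268, 0.2891, 0.0312]
orientation: [0.0, 0.788, 0.615, 0.0]
contact_force: [0.5, 0.1, -0.5]
finger_gap: 0.0225
```

Emit:
send_rows:
  rows:
    - [[0, 0, 1, 0], [0, 0, 2, 0], [0, 0, 3, 0], [0, 0, 3, 0], [0, 0, 3, 0]]

```text
clock: 5.25
tool_pos: [0.527, 0.2894, 0.0298]
orientation: [0.0, 0.788, 0.616, 0.001]
contact_force: [-0.8, -0.5, 6.7]
finger_gap: 0.0224
```

Emit:
send_rows:
  rows:
    - [[0, 0, 0, 0], [0, 0, 0, 0], [0, 0, -2, 0], [0, 0, -12, 0], [0, 0, -30, 0]]
  hand: 0.55

```text
clock: 5.88
tool_pos: [0.5262, 0.289, 0.0588]
orientation: [-0.0, 0.788, 0.616, -0.001]
contact_force: [0.3, 0.0, 0.1]
finger_gap: 0.047
```

Emit:
send_rows:
  rows:
    - [[0, 0, -40, 0], [0, 0, -82, 0], [0, 0, -82, 0], [0, 0, -82, 0], [0, 0, -82, 0]]

```text
clock: 6.5
tool_pos: [0.5256, 0.2888, 0.1394]
orientation: [-0.0, 0.788, 0.616, -0.001]
contact_force: [0.2, -0.3, 0.1]
finger_gap: 0.0471
```

```bash
python3 - <<'E'
from m import *
c=cam('wrist','w2'); P=pts(c)
m=(c['pixels'].max(-1)<75)&(P[...,2]>.012)&(P[...,2]<.035)&(P[...,1]>.2)
q=P[m]; print(len(q),cv2.minAreaRect((q[:,:2]*1000).astype(np.float32)),np.percentile(q[:,2],[50,98]))
h=cv2.cvtColor(c['pixels'],cv2.COLOR_RGB2HSV); m=(cv2.inRange(h,(5,150,90),(14,255,255))>0)&(P[...,0]<.7); q=P[m]; print(cv2.minAreaRect((q[:,:2]*1000).astype(np.float32)))
E
```

```text
4006 ((523.531494140625, 274.5679626464844), (72.96609497070312, 23.934057235717773), 75.40143585205078) [0.024753   0.02662343]
((492.2196960449219, 298.1579284667969), (150.05108642578125, 128.0804443359375), 76.07430267333984)
```

View pics/w2.png

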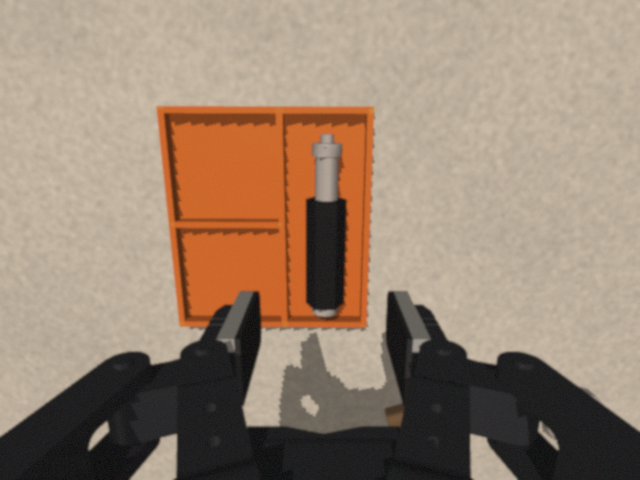

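The wrist view shows the setter flat in the long compartment, grip at about (325,255) and clear of all walls. In tray coordinates it is at x 36, y −17 mm with its top at 25 mm. Next is the die.

Emit:
send_rows:
  rows:
    - [[-29, 38, 0, -3], [-58, 75, 0, -6], [-86, 113, 0, -8], [-115, 150, 0, -11], [-144, 187, 0, -14]]
  hand: 0.7

```text
clock: 7.18
tool_pos: [0.6733, 0.1029, 0.1389]
orientation: [-0.001, 0.706, 0.708, -0.001]
contact_force: [1.2, 0.3, -0.2]
finger_gap: 0.0601
```

```bash
python3 - <<'E'
from m import *
c=cam('wrist','w3')
for o in comps('wrist'): print(*o)
for o in comps('wrist',lo=.022): print(*o)
print(observe()['tool_pos'])
E
```

```text
[518, 232] [20, 49] 76 13.9 [59.0, 20.0] [154.0, 78.0, 33.0]
[553, 85] [29, 121] 4 21.2 [136.0, 245.0] [134.0, 102.0, 77.0]
[673, 104] [43, 43] 79 31.3 [323.0, 229.0] [141.0, 130.0, 121.0]
[473, 99] [14, 40] 1 29.0 [11.0, 239.0] [85.0, 81.0, 74.0]
[477, 11] [22, 34] 27 55.8 [28.0, 370.0] [113.0, 95.0, 55.0]
[677, 5] [34, 28] 4 66.1 [329.0, 388.0] [100.0, 47.0, 42.0]
[830, -93] [16, 7] 67 8.4 [523.0, 472.0] [137.0, 111.0, 50.0]
[673, 104] [26, 25] 58 31.6 [323.0, 238.0] [136.0, 126.0, 118.0]
[476, 94] [30, 6] 78 30.1 [4.0, 248.0] [94.0, 90.0, 82.0]
[477, 11] [21, 34] 26 56.6 [21.0, 377.0] [116.0, 96.0, 47.0]
[677, 5] [34, 28] 4 66.2 [329.0, 394.0] [97.0, 39.0, 35.0]
[0.67836683 0.09372911 0.13952321]
```

Emit:
send_rows:
  rows:
    - [[0, 0, 28, 0], [0, 0, 50, 0], [0, 0, 50, 0], [0, 0, 50, 0], [0, 0, 50, 0]]

```text
clock: 7.85
tool_pos: [0.6738, 0.1048, 0.0913]
orientation: [0.001, 0.707, 0.707, 0.001]
contact_force: [0.7, -0.1, 0.1]
finger_gap: 0.0595
```

```bash
python3 - <<'E'
from h import *
print(observe()['tool_pos'],observe()['dq'].round(3))
E
```

```text
[0.67381263 0.10478306 0.09130224] [ 0.003 -0.004  0.003  0.001 -0.    -0.001 -0.001]
```

Emit:
send_rows:
  rows:
    - [[0, 0, 25, 0], [0, 0, 45, 0], [0, 0, 60, 0], [0, 0, 60, 0], [0, 0, 60, 0]]

```text
clock: 8.48
tool_pos: [0.6736, 0.1042, 0.0306]
orientation: [0.0, 0.707, 0.707, 0.0]
contact_force: [-0.3, -0.4, 0.4]
finger_gap: 0.0596
```

Emit:
send_rows:
  rows:
    - [[0, 0, 0, 0], [0, 0, 0, 0], [0, 0, 0, 0], [0, 0, 0, 0], [0, 0, 0, 0]]
  hand: 0

```text
clock: 9.1
tool_pos: [0.6737, 0.1043, 0.0313]
orientation: [0.0, 0.707, 0.707, 0.0]
contact_force: [-0.3, -0.3, 5.7]
finger_gap: 0.0235
```

Emit:
send_rows:
  rows:
    - [[0, 0, -20, 0], [0, 0, -50, 0], [0, 0, -80, 0], [0, 0, -110, 0], [34, -29, -110, 2]]

```text
clock: 9.72
tool_pos: [0.649, 0.134, 0.1445]
orientation: [0.004, 0.722, 0.692, 0.003]
contact_force: [0.2, 0.9, -2.8]
finger_gap: 0.0243
```

Emit:
send_rows:
  rows:
    - [[33, -29, 0, 2], [66, -58, 0, 4], [99, -88, 0, 6], [131, -118, 0, 8], [163, -148, 0, 10]]

```text
clock: 10.35
tool_pos: [0.5008, 0.3074, 0.141]
orientation: [-0.0, 0.777, 0.629, 0.0]
contact_force: [0.3, 1.2, -1.7]
finger_gap: 0.0236
```

Emit:
send_rows:
  rows:
    - [[27, -35, 0, 2], [27, -35, 20, 2], [27, -35, 48, 2], [27, -35, 76, 2], [27, -35, 96, 2]]

```text
clock: 10.98
tool_pos: [0.473, 0.34, 0.0437]
orientation: [-0.0, 0.788, 0.616, -0.0]
contact_force: [0.4, 0.1, -2.1]
finger_gap: 0.0237
```

Emit:
send_rows:
  rows:
    - [[0, 0, 5, 0], [0, 0, 8, 0], [0, 0, 10, 0], [0, 0, 10, 0], [0, 0, 10, 0]]

```text
clock: 11.6
tool_pos: [0.4735, 0.3402, 0.0348]
orientation: [-0.0, 0.788, 0.616, 0.0]
contact_force: [-0.0, 0.4, -1.6]
finger_gap: 0.0238
```

Down 3 mm more to contact, then open and rise.

Emit:
send_rows:
  rows:
    - [[0, 0, 1, 0], [0, 0, 2, 0], [0, 0, 2, 0], [0, 0, 2, 0], [0, 0, 2, 0]]

```text
clock: 12.22
tool_pos: [0.4735, 0.3402, 0.0341]
orientation: [-0.0, 0.788, 0.616, 0.0]
contact_force: [-1.7, -1.5, 11.9]
finger_gap: 0.0241
```

Emit:
send_rows:
  rows:
    - [[0, 0, 0, 0], [0, 0, 0, 0], [0, 0, 0, 0], [0, 0, -10, 0], [0, 0, -30, 0]]
  hand: 0.55

```text
clock: 12.85
tool_pos: [0.4729, 0.3396, 0.0626]
orientation: [0.0, 0.788, 0.616, -0.001]
contact_force: [-0.6, 0.1, 0.6]
finger_gap: 0.0473
```

Emit:
send_rows:
  rows:
    - [[0, 0, -30, 0], [0, 0, -60, 0], [0, 0, -78, 0], [0, 0, -78, 0], [0, 0, -78, 0]]

```text
clock: 13.48
tool_pos: [0.4727, 0.3397, 0.1397]
orientation: [-0.0, 0.788, 0.616, -0.001]
contact_force: [0.6, 0.3, -0.8]
finger_gap: 0.0469
```

Emit:
send_rows:
  rows:
    - [[-48, 9, 0, -2], [-97, 18, 0, -3], [-145, 27, 0, -5], [-194, 36, 0, -6], [-242, 45, 0, -8]]
  hand: 0.85

```text
clock: 14.1
tool_pos: [0.4574, 0.0925, 0.1392]
orientation: [-0.0, 0.743, 0.67, -0.001]
contact_force: [0.8, -0.4, 0.5]
finger_gap: 0.0722
```

Emit:
send_rows:
  rows:
    - [[-49, 2, 0, -1], [-99, 5, 0, -3], [-148, 7, 0, -4], [-196, 9, 0, -6], [-196, 9, 20, -6]]

```text
clock: 14.72
tool_pos: [0.4465, -0.1065, 0.12]
orientation: [0.001, 0.71, 0.704, -0.0]
contact_force: [0.6, 0.8, -0.3]
finger_gap: 0.0724
```

```bash
python3 - <<'E'
from m import *
cam('wrist','w4'); cam('side')
for o in comps('wrist'): print(*o)
print('side')
for o in comps('side',lo=.016): print(*o)
print(observe()['tool_pos'])
E
```

```text
[468, 1] [22, 34] 81 66.5 [369.0, 28.0] [120.0, 97.0, 40.0]
[447, -102] [45, 45] 81 33.0 [325.0, 238.0] [149.0, 120.0, 83.0]
[637, -111] [4, 19] 9 11.8 [637.0, 242.0] [51.0, 52.0, 59.0]
[472, -237] [11, 104] 86 13.4 [357.0, 419.0] [24.0, 57.0, 31.0]
side
[651, -103] [34, 28] 21 65.4 [232.0, 188.0] [27.0, 43.0, 70.0]
[447, -101] [46, 44] 74 32.7 [337.0, 206.0] [104.0, 85.0, 59.0]
[674, 5] [34, 29] 42 65.7 [203.0, 228.0] [89.0, 23.0, 19.0]
[469, 12] [32, 29] 9 66.1 [317.0, 244.0] [100.0, 80.0, 27.0]
[551, 77] [28, 95] 1 21.2 [261.0, 279.0] [97.0, 70.0, 49.0]
[455, 99] [45, 46] 81 33.0 [318.0, 291.0] [62.0, 57.0, 52.0]
[527, 293] [115, 24] 75 26.5 [247.0, 401.0] [39.0, 33.0, 31.0]
[472, 340] [25, 25] 49 34.4 [277.0, 443.0] [96.0, 88.0, 82.0]
[760, 404] [10, 42] 31 18.7 [41.0, 464.0] [126.0, 58.0, 9.0]
[ 0.44489318 -0.10246497  0.11827789]
```

Emit:
send_rows:
  rows:
    - [[0, 0, 28, 0], [0, 0, 56, 0], [0, 0, 80, 0], [0, 0, 92, 0], [0, 0, 92, 0]]

```text
clock: 15.45
tool_pos: [0.4465, -0.1009, 0.0277]
orientation: [-0.001, 0.707, 0.707, -0.0]
contact_force: [-0.2, 0.9, 0.8]
finger_gap: 0.0722
```

Emit:
send_rows:
  rows:
    - [[0, 0, 0, 0], [0, 0, 0, 0], [0, 0, 0, 0], [0, 0, 0, 0], [0, 0, 0, 0]]
  hand: 0

```text
clock: 16.08
tool_pos: [0.4473, -0.1015, 0.0294]
orientation: [0.001, 0.707, 0.707, 0.001]
contact_force: [-0.8, -0.1, 6.7]
finger_gap: 0.0444
```

Emit:
send_rows:
  rows:
    - [[0, 0, -20, 0], [0, 0, -50, 0], [0, 0, -80, 0], [0, 0, -112, 0], [46, 1, -112, 2]]

```text
clock: 16.7
tool_pos: [0.4499, -0.0588, 0.1432]
orientation: [0.003, 0.723, 0.691, 0.002]
contact_force: [-0.2, 1.6, -0.7]
finger_gap: 0.0441
```

Emit:
send_rows:
  rows:
    - [[47, 0, 0, 2], [94, -1, 0, 3], [141, -1, 0, 5], [188, -1, 0, 7], [235, -2, 0, 8]]

```text
clock: 17.32
tool_pos: [0.454, 0.1809, 0.1409]
orientation: [0.0, 0.766, 0.642, 0.001]
contact_force: [0.2, 0.8, -1.3]
finger_gap: 0.0443
```

Emit:
send_rows:
  rows:
    - [[47, -7, 0, 2], [93, -13, 0, 4], [93, -13, 30, 4], [93, -13, 60, 4], [93, -13, 90, 4]]

```text
clock: 17.95
tool_pos: [0.4574, 0.2736, 0.0501]
orientation: [-0.0, 0.788, 0.616, 0.001]
contact_force: [-1.0, 0.0, -0.6]
finger_gap: 0.0444
```

Emit:
send_rows:
  rows:
    - [[0, 0, 8, 0], [0, 0, 14, 0], [0, 0, 18, 0], [0, 0, 20, 0], [0, 0, 20, 0]]

```text
clock: 18.58
tool_pos: [0.458, 0.2735, 0.0324]
orientation: [-0.0, 0.788, 0.616, 0.001]
contact_force: [-1.3, -1.4, 12.5]
finger_gap: 0.044
```

Emit:
send_rows:
  rows:
    - [[0, 0, 0, 0], [0, 0, 0, 0], [0, 0, 0, 0], [0, 0, -10, 0], [0, 0, -30, 0]]
  hand: 0.65

```text
clock: 19.2
tool_pos: [0.4569, 0.2729, 0.0604]
orientation: [-0.0, 0.788, 0.616, -0.001]
contact_force: [0.1, -0.8, -0.1]
finger_gap: 0.0557
```

Emit:
send_rows:
  rows:
    - [[0, 0, -30, 0], [0, 0, -60, 0], [0, 0, -80, 0], [0, 0, -80, 0], [0, 0, -80, 0]]

```text
clock: 19.82
tool_pos: [0.457, 0.273, 0.1399]
orientation: [-0.0, 0.788, 0.616, -0.0]
contact_force: [-0.4, 0.2, 0.8]
finger_gap: 0.0553
```

Emit:
send_rows:
  rows:
    - [[-30, 40, 0, -2], [-60, 79, 0, -4], [-90, 119, 0, -6], [-121, 159, 0, -8], [-151, 198, 0, -10]]
  hand: 0.7

```text
clock: 20.45
tool_pos: [0.6131, 0.0773, 0.1387]
orientation: [-0.001, 0.731, 0.682, -0.001]
contact_force: [0.6, 0.5, -0.6]
finger_gap: 0.0599
```

Emit:
send_rows:
  rows:
    - [[-36, 34, 0, -2], [-72, 68, 0, -4], [-72, 68, 0, -4], [-72, 68, 0, -4], [-72, 68, 0, -4]]

```text
clock: 21.08
tool_pos: [0.6746, 0.0042, 0.1394]
orientation: [-0.001, 0.706, 0.708, -0.0]
contact_force: [-0.7, 0.5, -0.0]
finger_gap: 0.06
```

```bash
python3 - <<'E'
from m import *
cam('wrist','w5'); cam('side','s5')
for o in comps('wrist'): print(*o)
print('side')
for o in comps('side',lo=.016): print(*o)
print(observe()['tool_pos'])
E
```

```text
[553, 81] [29, 114] 2 21.3 [115.0, 90.0] [124.0, 93.0, 68.0]
[480, 10] [17, 33] 13 35.6 [15.0, 227.0] [85.0, 74.0, 54.0]
[677, 4] [33, 28] 6 66.4 [328.0, 247.0] [134.0, 42.0, 37.0]
[840, -65] [52, 8] 69 8.5 [561.0, 328.0] [162.0, 129.0, 56.0]
[653, -104] [27, 34] 82 64.2 [291.0, 394.0] [43.0, 51.0, 67.0]
[801, -169] [18, 6] 70 8.7 [489.0, 447.0] [158.0, 128.0, 56.0]
side
[650, -104] [33, 28] 45 65.9 [232.0, 188.0] [20.0, 30.0, 48.0]
[674, 5] [34, 28] 34 66.1 [203.0, 228.0] [92.0, 25.0, 20.0]
[469, 13] [31, 28] 8 65.8 [317.0, 244.0] [104.0, 83.0, 28.0]
[551, 76] [28, 94] 1 21.2 [261.0, 279.0] [100.0, 73.0, 51.0]
[455, 100] [45, 46] 25 32.7 [318.0, 291.0] [64.0, 59.0, 54.0]
[527, 293] [115, 24] 75 26.3 [247.0, 401.0] [40.0, 35.0, 32.0]
[457, 274] [45, 45] 48 35.9 [298.0, 394.0] [113.0, 90.0, 58.0]
[473, 340] [25, 26] 24 34.7 [278.0, 443.0] [100.0, 91.0, 85.0]
[761, 404] [10, 40] 31 18.3 [40.0, 464.0] [131.0, 61.0, 10.0]
[0.67500331 0.00406057 0.13997466]
```

Emit:
send_rows:
  rows:
    - [[0, 0, 28, 0], [0, 0, 56, 0], [0, 0, 84, 0], [0, 0, 108, 0], [0, 0, 108, 0]]

```text
clock: 21.8
tool_pos: [0.6738, 0.0033, 0.0305]
orientation: [-0.002, 0.707, 0.708, -0.002]
contact_force: [-0.1, 0.3, 0.2]
finger_gap: 0.0599
```

Emit:
send_rows:
  rows:
    - [[0, 0, 0, 0], [0, 0, 0, 0], [0, 0, 0, 0], [0, 0, 0, 0], [0, 0, 0, 0]]
  hand: 0

```text
clock: 22.42
tool_pos: [0.677, 0.0024, 0.0339]
orientation: [0.001, 0.707, 0.707, 0.001]
contact_force: [-0.5, 0.8, 6.3]
finger_gap: 0.0327
```

Emit:
send_rows:
  rows:
    - [[0, 0, -20, 0], [0, 0, -50, 0], [0, 0, -80, 0], [0, 0, -110, 0], [0, 0, -118, 0]]

```text
clock: 23.05
tool_pos: [0.6772, 0.002, 0.1534]
orientation: [0.002, 0.707, 0.707, 0.002]
contact_force: [0.4, -0.1, -1.5]
finger_gap: 0.0327
```

Emit:
send_rows:
  rows:
    - [[-35, -28, 0, 1], [-70, -57, 0, 2], [-105, -86, 0, 3], [-140, -115, 0, 4], [-175, -143, 0, 5]]

```text
clock: 23.68
tool_pos: [0.531, -0.1737, 0.1498]
orientation: [-0.001, 0.737, 0.675, -0.0]
contact_force: [0.7, -0.1, -1.1]
finger_gap: 0.0324
```

```bash
python3 - <<'E'
from plan import *
plan([533,-171.5,150,5],[(453,-270,150,5),(453,-270,60,5)],'x')
E
```

```text
x
[[[-35, -24, 0, 0], [-70, -47, 0, 0], [-105, -71, 0, 0], [-105, -71, 30, 0], [-105, -71, 60, 0]]]
[[[0, 0, 30, 0], [0, 0, 30, 0], [0, 0, 30, 0], [0, 0, 30, 0], [0, 0, 30, 0]]]
end [453.1, -269.9, 60.0, 5.0]
```

Emit:
send_rows:
  rows:
    - [[-35, -24, 0, 0], [-70, -47, 0, 0], [-105, -71, 0, 0], [-105, -71, 30, 0], [-105, -71, 60, 0]]

```text
clock: 24.3
tool_pos: [0.4522, -0.2721, 0.0898]
orientation: [0.0, 0.738, 0.675, -0.0]
contact_force: [0.1, -0.4, 0.1]
finger_gap: 0.0325
```

Emit:
send_rows:
  rows:
    - [[0, 0, 25, 0], [0, 0, 42, 0], [0, 0, 48, 0], [0, 0, 52, 0], [0, 0, 52, 0]]

```text
clock: 24.92
tool_pos: [0.4532, -0.2713, 0.0387]
orientation: [0.0, 0.737, 0.676, 0.0]
contact_force: [-1.2, -0.5, -0.7]
finger_gap: 0.0323
```

Emit:
send_rows:
  rows:
    - [[0, 0, 1, 0], [0, 0, 2, 0], [0, 0, 3, 0], [0, 0, 3, 0], [0, 0, 3, 0]]

```text
clock: 25.55
tool_pos: [0.4533, -0.2714, 0.0368]
orientation: [0.001, 0.737, 0.676, 0.0]
contact_force: [-1.5, 0.8, 10.8]
finger_gap: 0.0327
```

Emit:
send_rows:
  rows:
    - [[0, 0, 0, 0], [0, 0, 0, 0], [0, 0, 0, 0], [0, 0, -10, 0], [0, 0, -30, 0]]
  hand: 0.65

```text
clock: 26.18
tool_pos: [0.4524, -0.2709, 0.0654]
orientation: [-0.001, 0.737, 0.676, -0.0]
contact_force: [0.6, 0.9, -0.4]
finger_gap: 0.0558
```

Emit:
send_rows:
  rows:
    - [[0, 0, -30, 0], [0, 0, -60, 0], [0, 0, -75, 0], [0, 0, -75, 0], [0, 0, -75, 0]]

```text
clock: 26.8
tool_pos: [0.4524, -0.2708, 0.1396]
orientation: [-0.001, 0.737, 0.676, -0.0]
contact_force: [0.2, 0.7, 0.4]
finger_gap: 0.0554
```

Emit:
send_rows:
  rows:
    - [[45, 8, 0, -1], [91, 17, 0, -2], [136, 25, 0, -3], [182, 34, 0, -4], [227, 42, 0, -6]]

```text
clock: 27.42
tool_pos: [0.5142, -0.0471, 0.139]
orientation: [-0.001, 0.7, 0.714, -0.001]
contact_force: [0.3, -0.3, -0.2]
finger_gap: 0.0556
```

Emit:
send_rows:
  rows:
    - [[44, 13, 0, -1], [88, 27, 0, -2], [133, 40, 0, -3], [133, 40, 0, -3], [133, 40, 0, -3]]

```text
clock: 28.05
tool_pos: [0.5512, 0.0844, 0.1391]
orientation: [-0.001, 0.682, 0.731, -0.001]
contact_force: [0.2, -0.9, 0.4]
finger_gap: 0.0555
```

```bash
python3 - <<'E'
from m import *
cam('wrist','w6'); cam('scene','c6')
for o in comps('wrist'): print(*o)
print('scene')
for o in comps('scene',lo=.016): print(*o)
print(observe()['tool_pos'])
E
```

```text
[552, 86] [28, 121] 2 21.3 [326.0, 217.0] [142.0, 106.0, 78.0]
[456, 98] [46, 45] 32 33.1 [167.0, 202.0] [78.0, 74.0, 69.0]
[463, 18] [28, 9] 39 51.7 [181.0, 327.0] [135.0, 112.0, 59.0]
scene
[474, 339] [25, 28] 63 34.1 [444.0, 197.0] [109.0, 100.0, 93.0]
[460, 272] [44, 47] 56 35.7 [417.0, 201.0] [129.0, 108.0, 85.0]
[457, 98] [45, 46] 51 32.7 [350.0, 224.0] [90.0, 83.0, 77.0]
[531, 291] [115, 25] 73 26.3 [440.0, 219.0] [74.0, 67.0, 61.0]
[474, 7] [33, 29] 63 65.6 [316.0, 237.0] [116.0, 97.0, 65.0]
[556, 80] [28, 88] 7 21.2 [368.0, 258.0] [134.0, 103.0, 84.0]
[459, -273] [34, 30] 83 68.5 [176.0, 278.0] [82.0, 52.0, 47.0]
[657, -109] [32, 30] 62 65.6 [304.0, 325.0] [65.0, 70.0, 88.0]
[0.55134693 0.08302597 0.13954125]
```

View pics/c6.png

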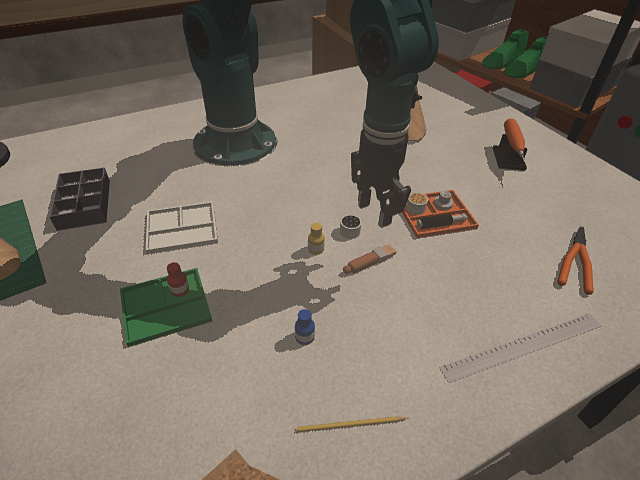

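The scene view shows red standing in the green tray's square compartment at (176,278), and the orange tray filled at (440,212). Next is the brush.

Emit:
send_rows:
  rows:
    - [[0, 0, 28, 0], [0, 0, 56, 0], [0, 0, 86, 0], [0, 0, 110, 0], [0, 0, 115, 0]]

```text
clock: 28.78
tool_pos: [0.5509, 0.083, 0.0239]
orientation: [-0.001, 0.683, 0.73, -0.002]
contact_force: [0.0, -0.4, -0.5]
finger_gap: 0.0554
```

Emit:
send_rows:
  rows:
    - [[0, 0, 0, 0], [0, 0, 0, 0], [0, 0, 0, 0], [0, 0, 0, 0], [0, 0, 0, 0]]
  hand: 0

```text
clock: 29.4
tool_pos: [0.5531, 0.0849, 0.0264]
orientation: [0.001, 0.682, 0.731, 0.001]
contact_force: [-0.2, -0.0, 7.3]
finger_gap: 0.0224
```

Emit:
send_rows:
  rows:
    - [[0, 0, -20, 0], [0, 0, -50, 0], [0, 0, -80, 0], [0, 0, -110, 0], [0, 0, -115, 0]]

```text
clock: 30.02
tool_pos: [0.5535, 0.0853, 0.1422]
orientation: [0.001, 0.682, 0.731, 0.002]
contact_force: [-0.1, -1.2, -0.7]
finger_gap: 0.0223
```

```bash
python3 - <<'E'
from m import *
cam('side','s7'); c=load('side'); P=pts(c); m=(np.abs(P[...,0]-.552)<.035)&(P[...,2]>.07)&(P[...,2]<.16)&(c['z_map']>0)
for a in np.arange(.02,.16,.01):
    q=P[m&(P[...,1]>a)&(P[...,1]<a+.01)]
    if len(q): print(round(a,2),len(q),np.percentile(q[:,2],[2,50,98]).round(4),np.median(q[:,0]).round(3))
E
```

```text
0.03 1 [0.127 0.127 0.127] 0.564
0.04 12 [0.1291 0.1342 0.1359] 0.563
0.05 37 [0.1306 0.135  0.137 ] 0.559
0.06 48 [0.1319 0.1351 0.1367] 0.557
0.07 65 [0.1326 0.1356 0.1561] 0.557
0.08 111 [0.1318 0.1359 0.1578] 0.555
0.09 350 [0.1296 0.141  0.1593] 0.551
0.1 96 [0.1225 0.1341 0.1363] 0.551
0.11 120 [0.1213 0.1344 0.1363] 0.548
0.12 141 [0.123  0.131  0.1357] 0.549
0.13 108 [0.1263 0.1306 0.132 ] 0.548
0.14 139 [0.1216 0.1295 0.1321] 0.548
```

```bash
python3 - <<'E'
from plan import *
plan([552,85,140,-5],[(512,-310,140,5),(512,-310,45,5)],'x')
E
```

```text
x
[[[-49, -9, 0, 1], [-98, -19, 0, 2], [-146, -28, 0, 4], [-195, -37, 0, 5], [-244, -46, 0, 6]]]
[[[-49, -5, 0, 2], [-99, -9, 0, 3], [-148, -13, 0, 4], [-148, -13, 32, 4], [-148, -13, 63, 4]]]
[[[0, 0, 32, 0], [0, 0, 32, 0], [0, 0, 32, 0], [0, 0, 32, 0], [0, 0, 32, 0]]]
end [511.9, -309.8, 45.0, 5.0]
```

Emit:
send_rows:
  rows:
    - [[-49, -9, 0, 1], [-98, -19, 0, 2], [-146, -28, 0, 4], [-195, -37, 0, 5], [-244, -46, 0, 6]]

```text
clock: 30.7
tool_pos: [0.5223, -0.1628, 0.1389]
orientation: [-0.001, 0.719, 0.695, -0.001]
contact_force: [-0.1, -1.3, -0.5]
finger_gap: 0.0226
```

Emit:
send_rows:
  rows:
    - [[-49, -5, 0, 2], [-99, -9, 0, 3], [-148, -13, 0, 4], [-148, -13, 32, 4], [-148, -13, 63, 4]]

```text
clock: 31.32
tool_pos: [0.5042, -0.3099, 0.0753]
orientation: [-0.001, 0.744, 0.668, -0.0]
contact_force: [0.3, 0.1, -0.9]
finger_gap: 0.023
```

Emit:
send_rows:
  rows:
    - [[0, 0, 25, 0], [0, 0, 38, 0], [0, 0, 43, 0], [0, 0, 46, 0], [0, 0, 46, 0]]

```text
clock: 31.95
tool_pos: [0.5056, -0.3093, 0.0318]
orientation: [0.0, 0.743, 0.669, 0.0]
contact_force: [-0.9, -0.7, -0.1]
finger_gap: 0.0224
```

Emit:
send_rows:
  rows:
    - [[0, 0, 1, 0], [0, 0, 2, 0], [0, 0, 3, 0], [0, 0, 3, 0], [0, 0, 3, 0]]

```text
clock: 32.58
tool_pos: [0.5055, -0.3092, 0.0294]
orientation: [0.0, 0.743, 0.669, 0.0]
contact_force: [-0.5, 1.0, 7.7]
finger_gap: 0.0223
```

x is 6 mm short of the compartment's centre line, so I lift slightly, shift, and set down again.

Emit:
send_rows:
  rows:
    - [[0, 0, -8, 0], [0, 6, -8, -1], [0, 6, -4, -1], [0, 6, 0, -1], [0, 6, 0, -1]]

```text
clock: 33.2
tool_pos: [0.5115, -0.3097, 0.0294]
orientation: [-0.0, 0.737, 0.676, 0.0]
contact_force: [-1.7, 0.9, 12.1]
finger_gap: 0.0227
```

Emit:
send_rows:
  rows:
    - [[0, 0, 0, 0], [0, 0, 0, 0], [0, 0, 0, 0], [0, 0, -10, 0], [0, 0, -30, 0]]
  hand: 0.45

```text
clock: 33.83
tool_pos: [0.5107, -0.3094, 0.0586]
orientation: [-0.001, 0.737, 0.676, -0.0]
contact_force: [0.9, -0.9, 0.5]
finger_gap: 0.0384
```

Emit:
send_rows:
  rows:
    - [[0, 0, -30, 0], [0, 0, -60, 0], [0, 0, -90, 0], [40, 0, -120, 0], [80, 0, -140, 0]]

```text
clock: 34.45
tool_pos: [0.5188, -0.2299, 0.2015]
orientation: [0.002, 0.738, 0.675, 0.001]
contact_force: [0.1, 0.4, -0.0]
finger_gap: 0.0385
```

Emit:
send_rows:
  rows:
    - [[50, 0, 0, 0], [100, 0, 0, 0], [150, 0, 0, 0], [200, 0, 0, 0], [200, 0, 0, 0]]

```text
clock: 35.08
tool_pos: [0.5363, -0.0252, 0.1998]
orientation: [-0.0, 0.734, 0.679, 0.002]
contact_force: [0.5, -0.9, 0.3]
finger_gap: 0.0383
```

```bash
python3 - <<'E'
from m import *
for n in('side','scene'):
    cam(n,n+'8'); print(n)
    for o in comps(n,lo=.0145): print(*o)
a=cv2.imread('pics/side8.png')[100:260,260:420]; b=cv2.imread('pics/side8.png')[330:480,190:350]
cv2.imwrite('pics/f.png',np.hstack([cv2.resize(a,(390,390)),cv2.resize(b,(390,390))]))
E
```

```text
side
[512, -305] [120, 28] 87 23.8 [318.0, 144.0] [55.0, 39.0, 25.0]
[454, -268] [28, 33] 70 68.8 [343.0, 146.0] [85.0, 29.0, 23.0]
[651, -104] [34, 29] 12 65.2 [232.0, 189.0] [28.0, 45.0, 70.0]
[469, 12] [32, 28] 7 65.9 [317.0, 244.0] [100.0, 81.0, 28.0]
[455, 100] [46, 45] 23 32.7 [318.0, 291.0] [62.0, 58.0, 53.0]
[527, 293] [115, 25] 75 26.4 [247.0, 401.0] [40.0, 34.0, 31.0]
[457, 274] [45, 46] 25 36.0 [298.0, 394.0] [110.0, 87.0, 56.0]
[473, 340] [25, 26] 10 34.5 [277.0, 443.0] [96.0, 88.0, 82.0]
[761, 403] [13, 43] 32 18.4 [41.0, 464.0] [123.0, 57.0, 10.0]
[803, 419] [6, 21] 42 18.0 [2.0, 473.0] [114.0, 51.0, 7.0]
scene
[476, 338] [24, 27] 63 34.2 [444.0, 197.0] [107.0, 98.0, 92.0]
[461, 273] [46, 44] 77 35.8 [417.0, 201.0] [127.0, 107.0, 85.0]
[457, 98] [44, 48] 42 32.6 [350.0, 224.0] [90.0, 83.0, 77.0]
[532, 291] [116, 25] 75 26.2 [440.0, 220.0] [74.0, 67.0, 61.0]
[474, 7] [33, 29] 57 65.8 [316.0, 237.0] [115.0, 96.0, 64.0]
[754, 418] [13, 77] 31 18.0 [565.0, 269.0] [165.0, 86.0, 52.0]
[458, -272] [30, 34] 9 68.5 [176.0, 278.0] [104.0, 58.0, 52.0]
[798, 431] [12, 53] 40 18.1 [589.0, 280.0] [161.0, 84.0, 50.0]
[512, -308] [122, 29] 85 23.6 [169.0, 314.0] [82.0, 65.0, 52.0]
[656, -109] [32, 30] 63 65.6 [304.0, 326.0] [68.0, 72.0, 88.0]
```

View pics/f.png

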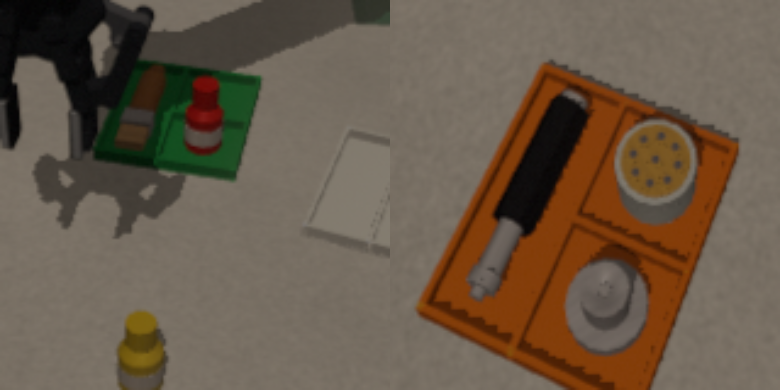

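The final side crops show the brush (145,105) and red bottle (205,125) in the green tray, and the setter, tin and die each in its own compartment of the orange one. The arm is clear, so I hand in.

```bash
python3 -c "
from h import *
print(r.finish_job())"
```

```text
the job is handed in; nothing more can be done
None
```

Both trays are made up and the job is handed in at about 35 s of the 106 s allowed; the hand-in gives no verdict.

- **Orange tray:** the setter lies lengthwise in the long compartment, and the die and the brass tin each stand in a square one.
- **Green tray:** the brush lies lengthwise in the long compartment and the red bottle stands in a square one.

**Last checks (side and scene cameras):**
- Every placed thing's top was about 3 mm higher than on the bench (the floor thickness), except the die, up about 4 mm. All lay inside their compartments.
- The brush and setter are in line with their compartments to within about 2°.
- Blue, yellow and the black tin are within about 1 mm of their first measurements.
- The two cameras differ by up to 5–6 mm in position, a bit more than the stated 2 mm calibration, but within the margins.

**Corrections and disagreements:**
- The brush first came down about 6 mm off the centre line. I lifted it, shifted it and set it down again.
- The gap reading under grip was 1–2 mm below nominal (2–3 mm on the setter). At the setter this first looked like a turn in the jaws, but it lay flat once placed.

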